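Fold down the ratchet work support

TASK

The hinged work support on the bench is propped up on its ratchet. With the fingertips, press the pawl's foot plate all the way down so that the pawl swings clear of the teeth and stays there, then push the support arm down past its teeth until it lies flat on its post. Only press and push: do not raise the arm, and leave the tin, the wood offcut and the screwdriver where they are.

Things in the scene. Friction and masses are not known exactly. Their poses are not given: they have to be found in the camera images.
- stand: Fixed blue steel stand: base plate 310 x 90 x 12 mm (x = -100 to +210 mm), two cheeks 60 mm apart over their outsides, 126 mm high. Origin on the bench right under the arm's hinge; x axis level, from the hinge along the arm to its free end, z up, y across. Hinge line along y at z = 110 mm; pawl pivot along y at x = -54, z = 45 mm. A post (x 125 to 155, top z = 103 mm) carries the folded arm.
- pad_top (a point): Centre of the upper, rubber-faced side of the arm's head plate (70 mm along the arm, 90 mm across, 12 mm thick, on a flat steel bar 30 mm wide), the place to push down. It moves with the arm, 190 mm from the hinge along the arm and 18 mm above the arm's centre line. Its x axis runs along the arm, z square to the plate.
- support_arm (a joint): Angle of the support arm above level, rad: 0 = flat on its post (hard stop), 0.70 to 0.85 at the start (free end high). The toothed wheel at its hinge (62 mm radius) stops it at 0.68 on the way down while the pawl is engaged (next tooth 0.32). Stiff hinge: it stays at any angle; with the pawl clear it takes a push of about 2 to 6 N at the head plate.
- pedal_top (a point): Centre of the top of the pawl's foot plate (dark steel, 44 x 44 x 8 mm), at the stand's end away from the arm's head. Engaged: level, 89 mm above the bench, x = -144 mm in the stand's frame. It turns with the pawl about the pawl pivot; pressed fully its centre is 30 mm lower and 9 mm further out, sloping 0.32 rad (outer edge low).
- pawl (a joint): Angle of the pawl, rad: 0 = engaged in the teeth, 0.32 = pressed fully free (hard stop). The pivot is stiff, without a spring: the foot plate takes about 3 to 5 N to press down, and the pawl stays where it is left. Its hook has left the teeth at about 0.17.
- tin: Loose round tin, 72 mm across, 100 mm high, standing on the bench on the stand's -y side. Origin at the centre of its underside. To be left alone.
- offcut: Loose wood offcut, 120 x 45 x 30 mm, lying on the bench on the stand's -y side near the foot plate. Origin at the centre of its underside, x along its length. To be left alone.
- driver: Loose screwdriver about 200 mm long, 26 mm high, lying on the bench on the stand's +y side. Origin under its middle, x along its length. To be left alone.

How it is judged:
On the way, in this order (a step that is already met when the one before it is completed fails the run):
1. the pawl is pressed free while the arm is still up on its teeth (value of joint pawl above 0.2 rad and value of joint support_arm above 0.5 rad), for 0.2 s.
2. the arm is pushed down flat on its post (value of joint support_arm below 0.04 rad), for 0.2 s.
At the end, for the whole second after the job is handed in: The support arm lies flat on its post (within 0.04 rad) and at rest, the pawl is clear of the teeth (beyond 0.2 rad), and the tin, the offcut and the screwdriver are within 30 mm of where they were (value of joint support_arm below 0.04 rad and value of joint pawl above 0.2 rad and velocity of joint support_arm between -0.02 and 0.02 rad/s and distance of each of tin, offcut, driver from where it was at the start of the episode below 0.03 m); the robot touches nothing.
It fails at once if the support arm is raised (value of joint support_arm above 0.92 rad).
It fails at once if the tin, the offcut or the screwdriver is moved or lifted by more than 30 mm (distance of any of tin, offcut, driver from where it was at the start of the episode above 0.03 m).
It also fails if it takes over 43 s, if anything falls off the work surface, if the arm or the gripper's body presses on something with over 40 N, if the wrist force passes 120 N, or if a joint passes its speed limit or range.

ROBOT

A 6-joint arm with a two-finger parallel gripper is mounted at the origin on the work surface. World frame = base frame: x ahead of the robot, y to its left, z up, the work surface at z = 0. Lengths are in m, angles in rad, forces in N, time in s.
With the tool pointing down it reaches from about 0.35 to 0.975 m from the base axis. Payload 4.9 kg.
Tool frame: the origin (TCP) lies at the very end of the fingers, on their centre line; the grasp point (between the pads) lies 19 mm behind it; z points along the fingers, y is the line along which they close (so a half turn about z gives the same grasp; the last joint's range is limited). The gripper opens to 85 mm and grips with 20 to 120 N. Pads are 22 mm wide; open, the fingers measure 114 mm over their backs; the gripper's body (76 mm by 85 mm) begins 54 mm behind the grasp point. The pads swing forward as they close: fully open they stand 13 mm farther back than shut.
Start: joints at [-1.425, 0.053, 1.613, -0, 1.476, -0.119], TCP at [0.164, -0.603, 0.231] pointing down, gripper open.
Joint ranges: [-3.01, 3.01], [-1.01, 2.22], [0.06, 2.58], [-1.02, 4.17], [0.09, 2.62], [-3.14, 3.14]. Speed limits (rad/s): [2.57, 2.57, 3.14, 3.14, 3.14, 3.14].

INTERFACE

Orientations are given as a rotation vector (axis times angle).
In Python, from station import * gives the robot as it stands.
- The arm moves only by the shell command python3 -m crank 'ROWS' [OPENING] [FORCE]. ROWS is JSON, a list of rows, each an object with "offset": the shift along the tool's x, y, z in m, a list of three; "twist": the turn, a rotation vector about the tool's x, y, z in degrees, a list of three. In form: [{"offset": [x, y, z], "twist": [rx, ry, rz]}, ...]. A call has 1 to 20 rows; each row is the pose to reach, as a shift and turn from the pose commanded when the call began, along the tool's axes at that moment; what a row does not reach only later rows make up. A row lasts 1/8 s, in which the tool goes at most 62.5 mm and 10.7 degrees, less where a joint would pass 70% of its speed; a pose out of reach is approached as far as the arm can. A call with a gripper value outside its range is refused whole. OPENING is the opening, from 0 (shut) to 1 (fully open), set as the call begins (- or left out, the last holds). The fingers move at their own pace and stop on an object; FORCE is the grip in N (left out, the last holds). Time passes only in rows, so rows that repeat a pose let the fingers close. It gives the time, the measured TCP pose, the force, the opening and the grip force at its end, in the units of the state.
- get_obs(): the state, without advancing time (a new reading comes with each control period).
- get_image(name): name is "scene" or "top"; returns the picture (384x512x3 uint8, red, green, blue); there is no depth.
- get_calibration(name): a dict with "intrinsics" (3x3 intrinsics, pixels), "k1" (the pictures are not rectified: a ray, as slopes to the right and down, at radius r is drawn at 1 + k1 r^2 times it, then the intrinsics apply), "world_from_camera" (4x4, takes a point from camera to world coordinates). Camera axes: x right, y up, looking along -z (the intrinsics and any distortion apply to the point x, -y, -z); pixel columns grow to the right and rows downward; lengths in m; the calibration is good to about 2 mm. A picture is of the moment at which its call begins. get_calibration takes no time and is no camera call.
- finish_job(): hands the job in; it is judged then, once.
Trained networks look in the newest picture that a camera, given by its name, has taken for a name from the list of things; names that differ only in an ending like _2 or _b are one class to them, and where a whole thing is asked for, a point or a joint stands for the part that bears it (a point fixed in the world has none). Each returns a list of dicts, best first, with "confidence" (0 to 1); they miss things now and then, are a little off and sometimes report something else, mostly with a low value. They report only what shows in the picture. A call takes as long as a camera call.
- cut_out(query, camera): "region" (384x512 bool, what is visible of it) and "rect" ([centre column, centre row, width, height] in pixels, round what is visible of it).
The state is a dict: "t": time; "q": joint angles; "dq": joint speeds; "effort": joint torques, N m; "tool_pos": TCP position; "tool_rot": TCP orientation; "contact_force": force on the tool from outside, world axes, zero at the start; "wrist_torque": the same for the moment, N m; "opening": finger opening in m; "grip_force": force on a finger pad.
Only numpy, scipy, OpenCV 4.12 (cv2) and the standard library are available. Lean on these libraries where they do the work, as an engineer would, in place of code of your own. Each camera call takes 0.05 s, during which the arm holds its last target. There are 200 camera calls.

## Working session

There is one attempt and no reset: what is moved stays moved. The work goes in short steps, Python scripts to look and compute and a shell command to move; the robot and the scene stay as the last step left them, time stands still between calls to the robot, and variables do not carry over. Pictures are saved under pics/ and viewed, at most 10 in all, crops included, and the job is handed in when it is done.

```bash
ls; mkdir -p pics; python3 - <<'E'
from station import *
import cv2,numpy as np
a=[]
for n in("scene","top"):
    im=get_image(n); a.append(im)
    c=get_calibration(n); print(n,np.round(c["intrinsics"],1).tolist(),c["k1"],np.round(c["world_from_camera"],3).tolist())
    for q in("stand","pad_top","pedal_top","tin","offcut","driver"):
        for d in cut_out(q,n)[:2]: print(q,round(d["confidence"],2),np.round(d["rect"],1).tolist())
cv2.imwrite("pics/a.png",cv2.cvtColor(a[0],cv2.COLOR_RGB2BGR));cv2.imwrite("pics/b.png",cv2.cvtColor(a[1],cv2.COLOR_RGB2BGR))
o=get_obs();print(o)
E
```

```text
pics
scene [[369.5, 0.0, 258.2], [0.0, 369.5, 190.4], [0.0, 0.0, 1.0]] -0.00908558778438233 [[-0.001, -0.827, 0.563, 0.949], [1.0, 0.008, 0.013, -0.003], [-0.016, 0.563, 0.827, 0.622], [0.0, 0.0, 0.0, 1.0]]
stand 0.74 [271.2, 162.6, 204.7, 153.3]
stand 0.34 [299.8, 135.8, 150.5, 102.8]
pad_top 0.82 [298.6, 135.2, 151.7, 102.5]
pad_top 0.26 [271.7, 161.0, 204.4, 155.8]
pedal_top 0.83 [202.0, 169.7, 59.0, 32.0]
tin 0.66 [270.1, 261.0, 43.3, 59.8]
offcut 0.81 [170.1, 232.5, 65.6, 50.7]
driver 0.69 [314.4, 172.3, 27.8, 10.5]
top [[416.7, 0.0, 252.0], [0.0, 416.7, 203.4], [0.0, 0.0, 1.0]] -0.0906043350135063 [[-0.02, 0.989, -0.145, 0.453], [-1.0, -0.02, 0.001, 0.016], [-0.002, 0.145, 0.989, 0.918], [0.0, 0.0, 0.0, 1.0]]
stand 0.92 [255.7, 203.4, 175.4, 88.9]
stand 0.74 [246.5, 260.7, 85.8, 30.6]
pad_top 0.65 [231.2, 189.3, 128.5, 66.6]
pedal_top 0.86 [319.6, 227.7, 52.8, 28.8]
tin 0.92 [256.4, 151.4, 31.9, 42.9]
tin 0.54 [255.6, 202.9, 176.4, 90.8]
offcut 0.8 [340.1, 182.6, 59.2, 41.8]
driver 0.71 [247.3, 259.5, 88.2, 31.8]
driver 0.57 [232.6, 189.8, 134.2, 63.0]
{'t': 0.7, 'q': array([-1.42501429e+00,  5.26877643e-02,  1.61284327e+00, -7.41689839e-06,
        1.47596580e+00, -1.19000700e-01]), 'dq': array([-0.00026765,  0.00063725,  0.00096235,  0.00015302, -0.00110025,
        0.00190618]), 'effort': array([-1.69030092e-03, -3.93551946e+01, -3.70370114e+01, -2.12720111e-04,
        3.86988486e-04,  2.03841253e-06]), 'tool_pos': array([ 0.16356239, -0.60323376,  0.2313451 ]), 'tool_rot': array([ 3.11400554e+00,  4.14694243e-01, -9.58153187e-06]), 'contact_force': array([ 0.47538401, -0.98756166,  1.26445363]), 'wrist_torque': array([ 0.03156456,  0.03409742, -0.0049551 ]), 'grip_force': 0.0, 'opening': 0.08539295725435682}
```

View pics/a.png

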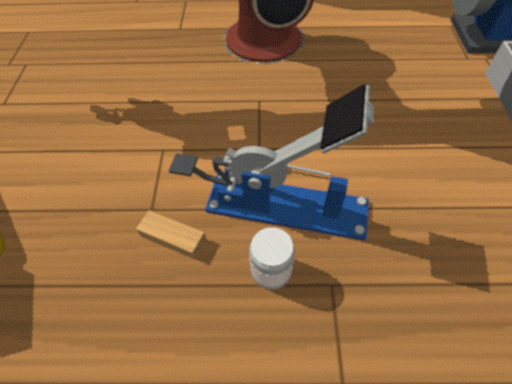

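View pics/b.png

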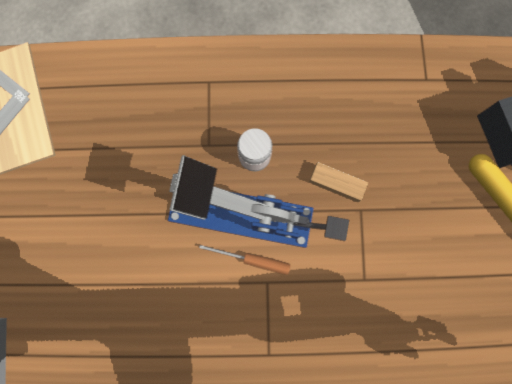

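The scene view shows the pedal at about (184,165), the pad at about (346,118), the tin at (272,257) and the offcut at (170,232). The top view shows the pedal at about (337,228), the pad at (194,188), the tin at (255,149), the offcut at (339,181) and the driver at (245,258). Next I fit the stand pose and check it with an overlay.

```bash
cat > h.py <<'E'
from station import *
import cv2,numpy as np
from scipy.optimize import least_squares
C={n:get_calibration(n) for n in("scene","top")}
def proj(n,P):
    c=C[n];T=np.linalg.inv(c["world_from_camera"]);p=np.atleast_2d(P)@T[:3,:3].T+T[:3,3]
    s=np.c_[p[:,0]/-p[:,2],-p[:,1]/-p[:,2]];r2=(s**2).sum(1,keepdims=True);s=s*(1+c["k1"]*r2)
    K=np.array(c["intrinsics"]);return s*[K[0,0],K[1,1]]+K[:2,2]
def onplane(n,uv,z):
    return least_squares(lambda v:(proj(n,[[v[0],v[1],z]])[0]-uv),[.5,0]).x
def W(s,P):
    P=np.atleast_2d(P).astype(float);c,d=np.cos(s[2]),np.sin(s[2])
    return np.c_[s[0]+c*P[:,0]-d*P[:,1],s[1]+d*P[:,0]+c*P[:,1],P[:,2]]
def pad(a,dx=0,dy=0,dz=0):
    u=.19+dx;w=.018+dz
    return [u*np.cos(a)-w*np.sin(a),dy,.110+u*np.sin(a)+w*np.cos(a)]
def ped(t,dx=0,dy=0,dz=0):  # pawl angle t lowers the outer end
    u,w=-.09+dx,.044+dz
    return [-.054+u*np.cos(t)-w*np.sin(t),dy,.045+u*np.sin(t)+w*np.cos(t)]
E
python3 - <<'E'
from h import *
def cen(n,q,f,ims={}):
    im=get_image(n);d=cut_out(q,n)[0];x,y,w,h=d["rect"]
    m=(d["region"]&f(im.astype(int))).astype(np.uint8)
    k,l,st,ce=cv2.connectedComponentsWithStats(m);i=1+np.argmax(st[1:,4]);return ce[i],st[i].tolist()
for n in C:
    im=get_image(n).astype(int)
    print(n,"padpix",im[118,346] if n=="scene" else im[188,194],"ped",im[165,184] if n=="scene" else im[228,337])
M={}
for n in C:
    M[n,'pad']=cen(n,"pad_top",lambda i:i.max(2)<45)
    M[n,'ped']=cen(n,"pedal_top",lambda i:(i.max(2)<100))
    print(n,M[n,'pad'],M[n,'ped'])
    d=cut_out("pedal_top",n)[0]["region"]
obs=[("scene",'pad'),("top",'pad')]
pp={"scene":[184,165],"top":[337,228]}
def res(v):
    r=[]
    for n in C:
        r+=list(proj(n,W(v,pad(v[3])))[0]-M[n,'pad'][0])
        r+=list(proj(n,W(v,ped(0)))[0]-pp[n])
    return r
s=least_squares(res,[.45,0,1.4,.78]);print(s.x,np.round(s.fun,1))
v=s.x;np.save("v.npy",v)
out=[]
for n in C:
    im=cv2.cvtColor(get_image(n),cv2.COLOR_RGB2BGR)
    k=4;x0,y0=(150,70) if n=="scene" else (160,130)
    big=cv2.resize(im[y0:y0+180,x0:x0+230],None,fx=3.4,fy=3.2,interpolation=cv2.INTER_CUBIC)
    def dr(P,c):
        p=(proj(n,W(v,P))-[x0,y0]+.5)*[3.4,3.2];cv2.polylines(big,[np.round(p).astype(int)],True,c,1)
    dr([[-.1,-.045,.012],[.21,-.045,.012],[.21,.045,.012],[-.1,.045,.012]],(0,255,255))
    q=[(-1,-1),(1,-1),(1,1),(-1,1)]
    dr([pad(v[3],.035*a,.045*b) for a,b in q],(0,255,0));dr([ped(0,.022*a,.022*b) for a,b in q],(0,255,0))
    cv2.imwrite(f"pics/o_{n}.png",big)
for q,z in(("tin",0.1),("offcut",.03),("driver",.015)):
    d=cut_out(q,"top")[0];print(q,onplane("top",d["rect"][:2],z/2))
E
```

```text
scene padpix [34 31 35] ped [78 81 80]
top padpix [43 37 36] ped [89 87 87]
scene (array([343.62398501, 117.11617739]), [321, 85, 44, 63, 1601]) (array([198.14993954, 168.29020556]), [169, 154, 63, 32, 827])
top (array([187.9787234 , 194.82978723]), [175, 177, 32, 35, 329]) (array([327.13622291, 226.40402477]), [294, 216, 54, 24, 646])
[ 0.54770913 -0.01168611  1.40198677  0.73037581] [ 3.6 -2.  -2.6 -2.2  2.  -1.5 -0.2 -1. ]
tin [0.69497342 0.00490065]
offcut [ 0.62755852 -0.18288626]
driver [0.46031386 0.02757506]
```

View pics/o_scene.png

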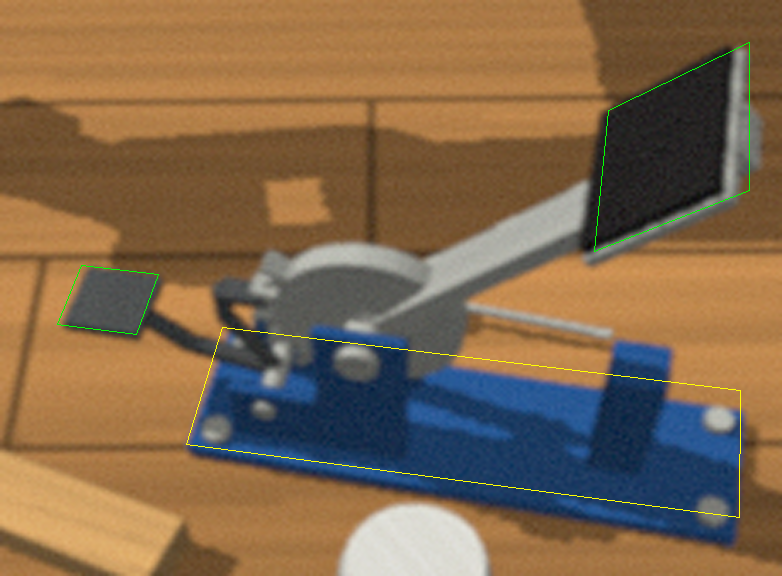

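View pics/o_top.png

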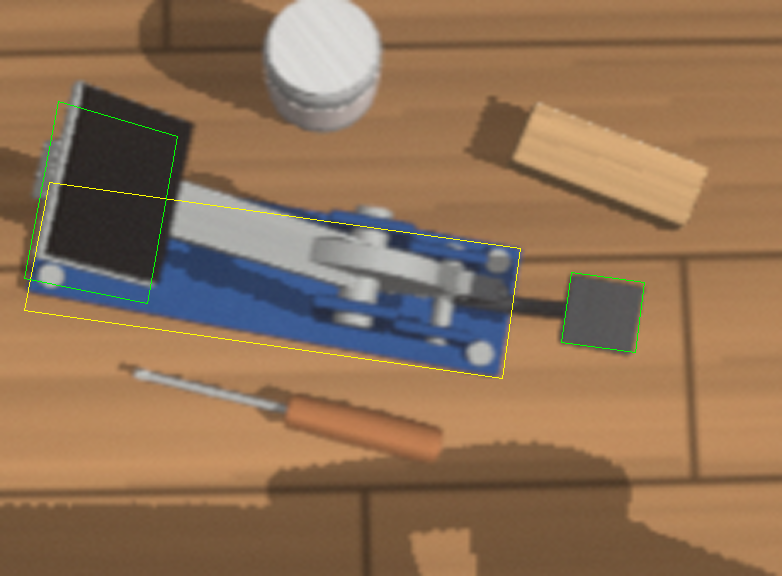

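```bash
cat >> h.py <<'E'
q4=[(-1,-1),(1,-1),(1,1),(-1,1)]
off={"scene":[150,70],"top":[160,130]}
def px(n,P): return np.array(P,float)/[3.4,3.2]+off[n]-.5
E
python3 - <<'E'
from h import *
D={"scene":([[585,250],[722,192],[735,48],[606,112]],[[64,325],[137,335],[158,277],[85,269]],[[-.1,-.045,.012],[.21,-.045,.012],[.21,.045,.012]],[[190,446],[738,528],[742,408]]),
"top":([[193,124],[85,88],[46,257],[157,283]],[[644,284],[571,273],[562,342],[634,352]],[[-.1,-.045,.012],[-.1,.045,.012],[.21,.045,.012]],[[519,250],[502,377],[32,280]])}
def res(v):
    r=[]
    for n,(a,b,B,c) in D.items():
        e=np.r_[v[4:6],0,0] if n=="scene" else np.r_[v[6:8],0,0]
        P=np.r_[[pad(v[3],.035*i,.045*j) for i,j in q4],[ped(0,.022*i,.022*j) for i,j in q4],B]
        r.append((proj(n,W(v,P))+e[:2]-px(n,np.r_[a,b,c])).ravel())
    return np.r_[np.concatenate(r),v[4:]*.5]
s=least_squares(res,[.55,-.01,1.4,.73,0,0,0,0],loss="soft_l1");v=s.x;print(v);print(np.round(res(v)[:44].reshape(2,11,2),1).tolist())
np.save("v.npy",v[:4])
for nm,P in(("pad",pad(v[3])),("ped0",ped(0)),("ped1",ped(.32)),("pad flat",pad(0))): print(nm,W(v,P)[0])
E
```

```text
[ 0.55138667 -0.01283587  1.36768935  0.78385096  0.97080804  0.81505821
  0.03324626 -0.3448307 ]
[[[-2.5, 1.7], [1.5, -0.3], [0.7, -2.0], [-1.9, 0.3], [-1.3, -0.4], [0.2, 0.1], [1.2, -0.2], [0.4, -1.1], [-1.4, 0.4], [-0.1, 2.6], [0.7, -0.2]], [[0.7, -0.6], [-1.0, -2.0], [-1.5, 0.9], [0.7, 2.0], [0.5, 0.2], [0.5, -0.3], [-0.3, -0.3], [0.1, 0.5], [1.4, -1.0], [-0.4, -0.3], [-1.7, 4.1]]]
pad [0.57596541 0.10650924 0.25688986]
ped0 [ 0.52233994 -0.15387589  0.089     ]
ped1 [ 0.52046963 -0.16295741  0.05845537]
pad flat [0.58971222 0.1732586  0.128     ]
```

```bash
cat >> h.py <<'E'
from scipy.spatial.transform import Rotation as Ro
def rel(P):
    o=get_obs();R=Ro.from_rotvec(o["tool_rot"]).as_matrix()
    for p in np.atleast_2d(P): print(np.round(p,3),"->",np.round((p-o["tool_pos"])@R,3))
E
python3 - <<'E'
from h import *
v=np.load("v.npy")
P=W(v,[ped(0,-.006)])[0]
print(np.round(Ro.from_rotvec(get_obs()["tool_rot"]).as_matrix(),2).tolist())
rel([[P[0],P[1],.2],[P[0],P[1],.11]])
E
```

```text
[[0.97, 0.26, 0.0], [0.26, -0.97, 0.0], [0.0, -0.0, -1.0]]
[ 0.521 -0.16   0.2  ] -> [ 0.461 -0.334  0.031]
[ 0.521 -0.16   0.11 ] -> [ 0.461 -0.334  0.121]
```

```bash
python3 -m crank '[{"offset":[0.04,-0.03,0.005],"twist":[0,0,0]},{"offset":[0.46,-0.334,0.03],"twist":[0,0,0]},{"offset":[0.46,-0.334,0.03],"twist":[0,0,0]},{"offset":[0.46,-0.334,0.03],"twist":[0,0,0]},{"offset":[0.46,-0.334,0.03],"twist":[0,0,0]},{"offset":[0.46,-0.334,0.03],"twist":[0,0,0]},{"offset":[0.46,-0.334,0.03],"twist":[0,0,0]},{"offset":[0.46,-0.334,0.03],"twist":[0,0,0]},{"offset":[0.46,-0.334,0.03],"twist":[0,0,0]},{"offset":[0.46,-0.334,0.03],"twist":[0,0,0]},{"offset":[0.46,-0.334,0.03],"twist":[0,0,0]},{"offset":[0.46,-0.334,0.03],"twist":[0,0,0]},{"offset":[0.46,-0.334,0.07],"twist":[0,0,0]},{"offset":[0.46,-0.334,0.105],"twist":[0,0,0]},{"offset":[0.46,-0.334,0.115],"twist":[0,0,0]},{"offset":[0.46,-0.334,0.115],"twist":[0,0,0]}]' 0 40
python3 - <<'E'
from h import *
a=[cv2.cvtColor(get_image(n),cv2.COLOR_RGB2BGR) for n in("scene","top")]
cv2.imwrite("pics/c.png",np.hstack([cv2.resize(a[0][90:250,110:260],(375,400)),cv2.resize(a[1][150:310,260:410],(375,400))]))
v=np.load("v.npy");rel(W(v,[ped(t,-.006) for t in (0,.16,.32,.36)]))
E
```

```text
t: 3.55
tool_pos: [0.5196, -0.1614, 0.1163]
tool_rot: [-3.114, -0.412, 0.001]
contact_force: [0.2, 0.1, 0.6]
opening: 0.0001
grip_force: 0.0
[ 0.521 -0.16   0.089] -> [ 0.001 -0.002  0.029]
[ 0.52  -0.165  0.073] -> [-0.002  0.003  0.045]
[ 0.519 -0.169  0.057] -> [-0.004  0.006  0.062]
[ 0.519 -0.169  0.052] -> [-0.004  0.007  0.066]
```

View pics/c.png

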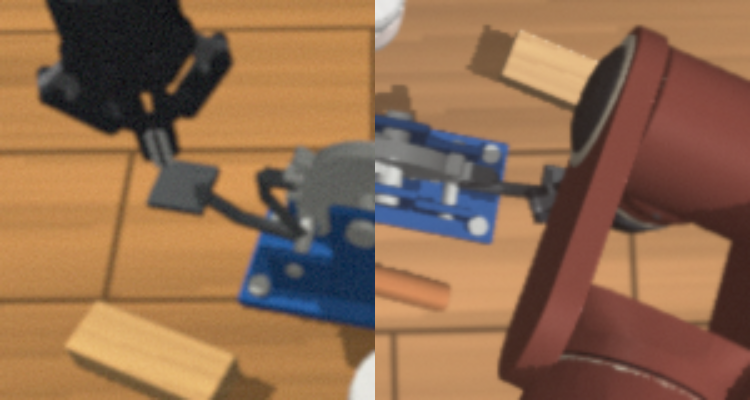

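The fingertips (left crop, about (160,160)) stand just above the foot plate (centre about (184,187)), so I press now.

```bash
python3 -m crank '[{"offset":[0.001,-0.002,0.015],"twist":[0,0,0]},{"offset":[0.001,-0.002,0.026],"twist":[0,0,0]},{"offset":[0.0,-0.001,0.032],"twist":[0,0,0]},{"offset":[0.0,0.0,0.038],"twist":[0,0,0]},{"offset":[-0.001,0.002,0.044],"twist":[0,0,0]},{"offset":[-0.002,0.003,0.05],"twist":[0,0,0]},{"offset":[-0.003,0.005,0.056],"twist":[0,0,0]},{"offset":[-0.003,0.006,0.06],"twist":[0,0,0]},{"offset":[-0.003,0.006,0.06],"twist":[0,0,0]}]'
python3 -m crank '[{"offset":[0,0,0.003],"twist":[0,0,0]},{"offset":[0,0,0.003],"twist":[0,0,0]}]'
```

```text
t: 4.78
tool_pos: [0.5195, -0.1663, 0.0586]
tool_rot: [-3.112, -0.414, -0.0]
contact_force: [-6.0, 3.9, 16.8]
opening: -0.0002
grip_force: 7.5
t: 5.03
tool_pos: [0.5198, -0.1663, 0.0581]
tool_rot: [-3.112, -0.415, 0.001]
contact_force: [-14.2, 6.9, 29.9]
opening: -0.0001
grip_force: 13.9
```

The force climbs steeply with almost no motion, so the pawl is at its hard stop. I retract upwards and look again.

```bash
python3 -m crank '[{"offset":[0,0,-0.01],"twist":[0,0,0]},{"offset":[0,0,-0.04],"twist":[0,0,0]},{"offset":[0,0,-0.1],"twist":[0,0,0]},{"offset":[0,0,-0.16],"twist":[0,0,0]},{"offset":[0,0,-0.22],"twist":[0,0,0]},{"offset":[0,0,-0.28],"twist":[0,0,0]},{"offset":[0,0,-0.31],"twist":[0,0,0]},{"offset":[0,0,-0.31],"twist":[0,0,0]}]'
python3 - <<'E'
from h import *
v=np.load("v.npy")
for n in("scene",):
    im=cv2.cvtColor(get_image(n),cv2.COLOR_RGB2BGR);x0,y0=150,70
    big=cv2.resize(im[y0:y0+180,x0:x0+230],None,fx=3.4,fy=3.2,interpolation=cv2.INTER_CUBIC)
    for t,c in((0,(0,0,255)),(.32,(0,255,0))):
        p=(proj(n,W(v,[ped(t,.022*a,.022*b) for a,b in q4]))-[x0,y0]+.5)*[3.4,3.2];cv2.polylines(big,[np.round(p).astype(int)],True,c,1)
    cv2.imwrite("pics/d.png",big)
a=v[3]
p=W(v,pad(a))[0];rel([[p[0],p[1],.37],[p[0],p[1],.29]])
E
```

```text
t: 6.02
tool_pos: [0.5197, -0.167, 0.3657]
tool_rot: [3.112, 0.415, 0.007]
contact_force: [-0.3, -0.0, -0.0]
opening: -0.0
grip_force: 0.0
[0.576 0.107 0.37 ] -> [ 0.127 -0.249 -0.007]
[0.576 0.107 0.29 ] -> [ 0.127 -0.249  0.073]
```

View pics/d.png

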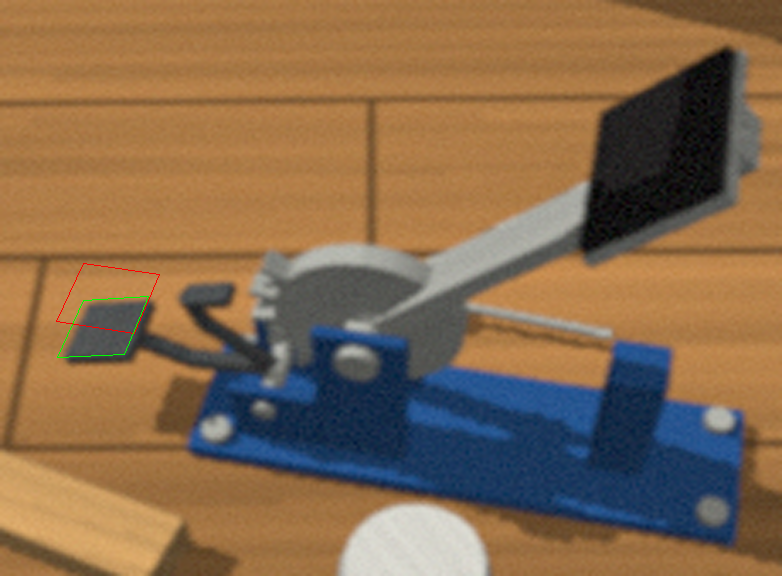

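The pedal (about (108,330)) matches the fully pressed outline, the hook (about (205,295)) is clear of the wheel, and the arm is still up. Next I move above the pad.

```bash
python3 -m crank '[{"offset":[0.02,-0.04,-0.005],"twist":[0,0,0]},{"offset":[0.127,-0.249,-0.005],"twist":[0,0,0]},{"offset":[0.127,-0.249,-0.005],"twist":[0,0,0]},{"offset":[0.127,-0.249,-0.005],"twist":[0,0,0]},{"offset":[0.127,-0.249,-0.005],"twist":[0,0,0]},{"offset":[0.127,-0.249,-0.005],"twist":[0,0,0]},{"offset":[0.127,-0.249,-0.005],"twist":[0,0,0]},{"offset":[0.127,-0.249,0.03],"twist":[0,0,0]},{"offset":[0.127,-0.249,0.065],"twist":[0,0,0]},{"offset":[0.127,-0.249,0.065],"twist":[0,0,0]}]'
python3 - <<'E'
from h import *
v=np.load("v.npy")
rel(W(v,[pad(t) for t in (.78,.68,.58,.48,.38,.28,.18,.08,0)]))
E
```

```text
t: 7.32
tool_pos: [0.5741, 0.105, 0.2936]
tool_rot: [-3.114, -0.411, 0.013]
contact_force: [1.2, 0.3, 0.2]
opening: 0.0001
grip_force: 0.0
[0.576 0.107 0.256] -> [ 0.003 -0.001  0.037]
[0.579 0.121 0.243] -> [ 0.009 -0.014  0.05 ]
[0.581 0.133 0.229] -> [ 0.015 -0.025  0.064]
[0.584 0.144 0.214] -> [ 0.02  -0.035  0.08 ]
[0.586 0.153 0.197] -> [ 0.024 -0.044  0.096]
[0.587 0.161 0.18 ] -> [ 0.028 -0.051  0.114]
[0.588 0.167 0.162] -> [ 0.031 -0.056  0.132]
[0.589 0.171 0.143] -> [ 0.033 -0.06   0.15 ]
[0.59  0.173 0.128] -> [ 0.034 -0.062  0.165]
```

```bash
python3 -m crank '[{"offset":[0.001,-0.001,0.015],"twist":[0,0,0]},{"offset":[0.003,-0.001,0.028],"twist":[0,0,0]},{"offset":[0.003,-0.001,0.037],"twist":[0,0,0]},{"offset":[0.006,-0.008,0.044],"twist":[0,0,0]},{"offset":[0.009,-0.014,0.05],"twist":[0,0,0]},{"offset":[0.012,-0.02,0.057],"twist":[0,0,0]},{"offset":[0.015,-0.025,0.064],"twist":[0,0,0]},{"offset":[0.018,-0.03,0.072],"twist":[0,0,0]},{"offset":[0.02,-0.035,0.08],"twist":[0,0,0]},{"offset":[0.022,-0.04,0.088],"twist":[0,0,0]},{"offset":[0.024,-0.044,0.096],"twist":[0,0,0]},{"offset":[0.024,-0.044,0.096],"twist":[0,0,0]}]'
```

```text
t: 8.82
tool_pos: [0.5871, 0.1561, 0.201]
tool_rot: [-3.112, -0.415, 0.004]
contact_force: [0.2, -0.2, 0.3]
opening: 0.0002
grip_force: 0.0
```

```bash
python3 - <<'E'
from h import *
a=cv2.cvtColor(get_image("scene"),cv2.COLOR_RGB2BGR)
cv2.imwrite("pics/e.png",cv2.resize(a[60:220,190:400],None,fx=3.5,fy=3.5,interpolation=cv2.INTER_CUBIC))
v=np.load("v.npy");o=get_obs();print(o["contact_force"])
rel(W(v,[pad(t) for t in (.28,.18,.08,0)]))
E
```

```text
[-0.1777569   0.9032286  -0.21343489]
[0.587 0.161 0.18 ] -> [ 0.002 -0.005  0.021]
[0.588 0.167 0.162] -> [ 0.004 -0.01   0.04 ]
[0.589 0.171 0.143] -> [ 0.006 -0.014  0.058]
[0.59  0.173 0.128] -> [ 0.007 -0.016  0.073]
```

View pics/e.png

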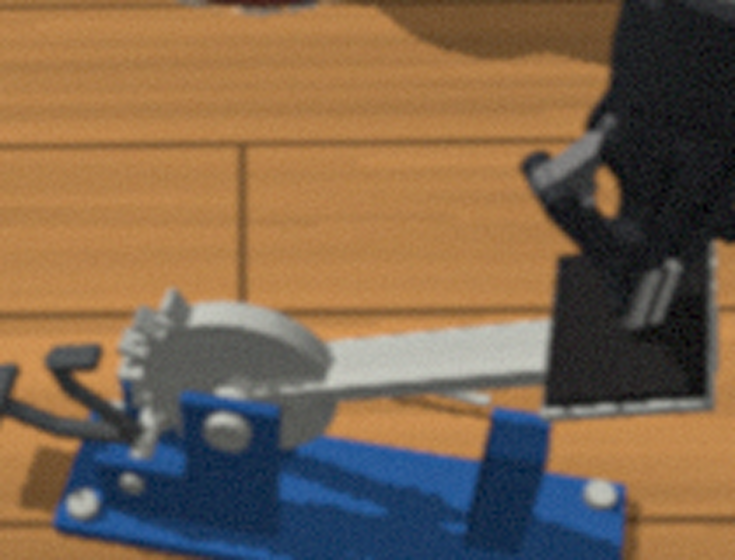

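The arm has come down well and the fingertips (about (650,300)) rest near the middle of the pad. I keep pushing and slow down near the stop.

```bash
python3 -m crank '[{"offset":[0.001,-0.002,0.01],"twist":[0,0,0]},{"offset":[0.002,-0.005,0.02],"twist":[0,0,0]},{"offset":[0.003,-0.007,0.03],"twist":[0,0,0]},{"offset":[0.004,-0.01,0.04],"twist":[0,0,0]},{"offset":[0.005,-0.012,0.048],"twist":[0,0,0]},{"offset":[0.006,-0.014,0.056],"twist":[0,0,0]},{"offset":[0.007,-0.015,0.062],"twist":[0,0,0]},{"offset":[0.007,-0.016,0.066],"twist":[0,0,0]},{"offset":[0.007,-0.016,0.07],"twist":[0,0,0]},{"offset":[0.007,-0.016,0.07],"twist":[0,0,0]}]'
python3 -m crank '[{"offset":[0,0,0.002],"twist":[0,0,0]},{"offset":[0,0,0.003],"twist":[0,0,0]},{"offset":[0,0,0.003],"twist":[0,0,0]}]'
```

```text
t: 10.12
tool_pos: [0.5898, 0.1727, 0.1315]
tool_rot: [-3.113, -0.415, 0.003]
contact_force: [0.2, -0.1, -0.4]
opening: 0.0
grip_force: 0.0
t: 10.5
tool_pos: [0.5903, 0.1727, 0.1291]
tool_rot: [-3.114, -0.415, 0.0]
contact_force: [-0.2, 0.6, 0.2]
opening: 0.0001
grip_force: 0.6
```

```bash
python3 -m crank '[{"offset":[0,0,0.002],"twist":[0,0,0]},{"offset":[0,0,0.003],"twist":[0,0,0]},{"offset":[0,0,0.003],"twist":[0,0,0]}]'
```

```text
t: 10.88
tool_pos: [0.5905, 0.1728, 0.128]
tool_rot: [-3.114, -0.415, 0.0]
contact_force: [-5.5, 1.0, 9.5]
opening: 0.0001
grip_force: 4.5
```

```bash
python3 -m crank '[{"offset":[0,0,0.002],"twist":[0,0,0]},{"offset":[0,0,0.003],"twist":[0,0,0]},{"offset":[0,0,0.003],"twist":[0,0,0]}]'
python3 -m crank '[{"offset":[0,0,-0.01],"twist":[0,0,0]},{"offset":[0,0,-0.03],"twist":[0,0,0]},{"offset":[0,0,-0.08],"twist":[0,0,0]},{"offset":[0,0,-0.14],"twist":[0,0,0]},{"offset":[0,0,-0.2],"twist":[0,0,0]},{"offset":[0,0,-0.22],"twist":[0,0,0]},{"offset":[0,0,-0.22],"twist":[0,0,0]}]'
python3 - <<'E'
from h import *
v=np.load("v.npy");n="scene"
im=cv2.cvtColor(get_image(n),cv2.COLOR_RGB2BGR);x0,y0=150,70
big=cv2.resize(im[y0:y0+180,x0:x0+230],None,fx=3.4,fy=3.2,interpolation=cv2.INTER_CUBIC)
for Q in([ped(.32,.022*a,.022*b) for a,b in q4],[pad(0,.035*a,.045*b) for a,b in q4]):
    p=(proj(n,W(v,Q))-[x0,y0]+.5)*[3.4,3.2];cv2.polylines(big,[np.round(p).astype(int)],True,(0,255,0),1)
cv2.imwrite("pics/f.png",big)
E
```

```text
t: 11.25
tool_pos: [0.5906, 0.1727, 0.1279]
tool_rot: [3.114, 0.415, -0.0]
contact_force: [-11.9, -1.3, 21.2]
opening: 0.0001
grip_force: 10.3
t: 12.12
tool_pos: [0.5911, 0.1726, 0.3454]
tool_rot: [-3.114, -0.415, -0.006]
contact_force: [0.1, 0.2, 0.1]
opening: 0.0
grip_force: 0.0
```

View pics/f.png

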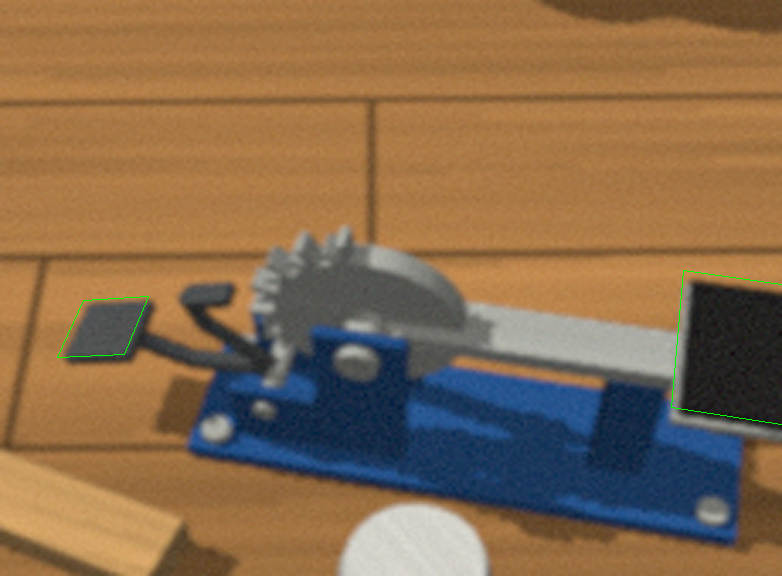

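The arm lies flat on its post (pad corner at about (680,280) matches the flat outline). The pawl is clear, and the tin and offcut have not moved. I hand the job in.

```bash
python3 -c "
from station import *
print(finish_job())"
```

```text
the job is handed in; nothing more can be done
None
```

I pressed the pawl down to its hard stop, pushed the support arm flat onto its post, and handed the job in at about 12 s; the tin and offcut look unmoved, the screwdriver was not re-checked at the end, and no verdict came back.

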